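# Seal a vacuum drying chamber and put it on the pump

## Task

Get the vacuum drying chamber ready to pump down: throw the cam lever on the bridge right over until it snaps down and clamps the lid, and turn the vent valve (the one that ends in the ribbed silencer) fully shut. Only when both are done, turn the valve of the pump line fully open. Do not knock over or push away the beaker, the vials or the sieve standing around.

Things in the scene. Friction and masses are not known exactly. Their poses are not given: they have to be found in the camera images.
- drying_chamber: Fixed: round steel chamber, 176 mm across its flange, clear lid 96 mm high, with a bridge over the lid, a pipe manifold with two lever ball valves on the robot's side and a grey pump behind. Origin: on the worktop, chamber's axis; x from manifold to pump, y left along bridge and manifold pipe, z up. The manifold pipe (16 mm thick, axis 55 mm high, nuts to 72) runs along y at x = -140 mm.
- silencer (a point): End of the vent outlet: ribbed bronze silencer, 32 mm thick and 53 mm long, on the +y (left) end of the manifold pipe; this point is in its middle, 153 mm left of the chamber's axis. The valve next to it is the vent valve.
- gauge (a point): Centre of the round gauge (54 mm across, top 145 mm high) on the pump line. That line leaves the manifold's -y (right) end, bends back 150 mm right of the chamber's axis and runs along x to the pump. The valve on this side is the pump valve.
- bridge_mid (a point): Top of the bridge bar over the chamber's axis, 130 mm above the worktop. The bar lies along y from -124 to +124 mm and is 28 mm wide; end caps and the clevis of the cam lever rise to 158 mm at most.
- vent_valve (a joint): Vent valve lever, turning about an upright stem. 0 = fully shut: across the pipe, pointing to the front (-x of drying_chamber). 1.571 = fully open: along the pipe, pointing outward (+y). Hard stops at both; shutting turns it counter-clockwise seen from above. Friction about 0.2 N m, no spring: it stays where left. Starts open or mostly open.
- vent_stem (a point): On the stem axis of the vent valve, at the mid-height of its lever's sleeve (99.5 mm above the worktop; chamber frame x = -140, y = +65 mm). Turns with the lever; its -x axis points along the lever to the tip.
- vent_grip (a point): Middle of the black sleeve of the vent lever, 70 mm from the stem axis. The sleeve is 62 mm long, 18 mm wide, 11 mm high (94 to 105 mm above the worktop); the lever ends 101 mm from the stem. Turns with the lever; -x to the tip, z up.
- pump_valve (a joint): Pump line valve lever, same lever and friction as the vent valve. 0 = fully shut: across the pipe, pointing to the front (-x of drying_chamber). 1.571 = fully open: along the pipe, pointing outward (-y). Hard stops at both; opening turns it counter-clockwise seen from above. Starts shut.
- pump_stem (a point): On the stem axis of the pump valve, at the mid-height of its sleeve (99.5 mm above the worktop; chamber frame x = -140, y = -65 mm). Turns with the lever; its -x axis points along the lever to the tip.
- pump_grip (a point): Middle of the black sleeve of the pump lever, 70 mm from the stem axis; sleeve as on the vent lever. Turns with the lever; -x to the tip, z up.
- cam_lever (a joint): Dark steel cam lever on the bridge, swinging upright along the bridge. 0 = open: stands up, leaning 10 degrees past upright to -y of drying_chamber. 1.745 = thrown over to +y, lying level on a hard stop: clamped. A spring resists with up to 0.4 N m and drives it back open until the dead centre at 1.45; beyond that it snaps to the stop and stays. Starts open, at 0.
- cam_pivot (a point): On the cam lever's pivot axis, 148 mm above the worktop, over the chamber's axis. Turns with the lever.
- cam_tip (a point): In the middle of the cam lever's grip, 13 mm short of its end and 88 mm from the pivot. The grip is 22 mm wide (along the chamber's x), 12 mm thick, and reaches from 39 to 101 mm from the pivot. Turns with the lever.
- beaker: Glass beaker, 57 mm across, 79 mm high, standing to the left of the chamber. Bystander. Origin: centre of its underside.
- vial_a: Glass vial with black cap, 27 mm across, 62 mm high, at the front right. Bystander. Origin: centre of its underside. Behind it stands the fixed pellet press, 480 mm high, its front at about x = 0.51 m and its left side at about y = -0.27 m: keep the arm clear of it.
- vial_b: Glass vial with white cap, 27 mm across, 76 mm high, at the front right. Bystander. Origin: centre of its underside.
- ring_sieve: Steel ring sieve, 83 mm across, 36 mm high, at the front left. Bystander. Origin: centre of its underside. Behind it stands the fixed sample mill, 380 mm high, its front at about x = 0.45 m and its right side at about y = +0.34 m.

How it is judged:
By the outcome, as a careful person would: the job done as asked, in the order asked, and still so for the second after the job is handed in, with the robot touching nothing.
It also fails if it takes over 67 s, if anything falls off the work surface, if the arm or the gripper's body presses on something with over 40 N, if the wrist force passes 120 N, or if a joint passes its speed limit or range.

## Robot

A 6-joint arm with a two-finger parallel gripper is mounted at the origin on a cart in front of the work surface, level with it; the furniture and walls round the work are solid. World frame = base frame: x ahead of the robot, y to its left, z up, the work surface at z = 0. Lengths are in mm, angles in rad, forces in N, time in s.
With the tool pointing down it reaches from about 275 to 825 mm from the base axis. Payload 4.9 kg.
Tool frame: the origin (TCP) lies at the very end of the fingers, on their centre line; the grasp point (between the pads) lies 19 mm behind it; z points along the fingers, y is the line along which they close (so a half turn about z gives the same grasp; the last joint's range is limited). The gripper opens to 85 mm and grips with 20 to 120 N. Pads are 22 mm wide; open, the fingers measure 114 mm over their backs; the gripper's body (76 mm by 85 mm) begins 54 mm behind the grasp point. The pads swing forward as they close: fully open they stand 13 mm farther back than shut.
Start: joints at [-1.279, 0.326, -0.193, 1.052, 0, 1.437], TCP at [227.191, -500.902, 231.281] pointing down, gripper open.
Joint ranges: [-2.65, 2.65], [-0.97, 1.79], [-1.3, 1.35], [-1.93, 2.1], [-1.47, 1.37], [-3.14, 3.14]. Speed limits (rad/s): [2.57, 2.57, 3.14, 3.14, 3.14, 3.14].

## Interface

Orientations are given as [roll, pitch, yaw] about the fixed x, y, z axes, in that order (R = Rz(yaw) Ry(pitch) Rx(roll)).
In Python, from bench import bot, solve_ik, imaging gives the robot as it stands. Calls block until the motion is done:
- bot.move_ptp(position, orientation): joint-space move of the TCP to a pose.
- bot.movel(position, rot=None, max_speed=150, threshold=None): straight line of the TCP; rot=None keeps the orientation; max_speed is the mean speed in mm/s. With threshold (N) it stops when the force on the tool has changed by that much, and returns True; else False.
- bot.move_j(angles): joint-space move.
- bot.grip(opening, effort=None): opening from 0.0 (shut) to 1.0 (fully open); effort is the grip in N (None keeps the last); returns when the fingers have stopped.
- bot.dwell(seconds).
- solve_ik(position, orientation): joint angles nearest the present ones, or None.
- bot.get_state(): the state.
- imaging.capture(name): name is "side" or "top"; returns the picture (420x560x3 uint8, blue, green, red); there is no depth.
- imaging.camera_model(name): a dict with "K" (3x3 intrinsics, pixels), "position" and "rotation" of the camera in the world. Camera axes: x right, y up, looking along -z (the intrinsics and any distortion apply to the point x, -y, -z); pixel columns grow to the right and rows downward; lengths in mm; the calibration is good to about 2 mm. A picture is of the moment at which its call begins. camera_model takes no time and is no camera call.
A pose or a line that the arm cannot do raises bot.IKError and nothing moves.
- bot.sign_off(): hands the job in; it is judged then, once.
The state is a dict: "t": time; "qpos": joint angles; "joint_velocities": joint speeds; "effort": joint torques, N m; "tcp_pos": TCP position; "orientation": TCP orientation; "contact_force": force on the tool from outside, world axes, zero at the start; "wrist_torque": the same for the moment, N m; "opening": opening from 0.0 (shut) to 1.0 (fully open); "gripper_force": force on a finger pad.
Only numpy, scipy, OpenCV 4.12 (cv2) and the standard library are available. Lean on these libraries where they do the work, as an engineer would, in place of code of your own. Each camera call takes 0.05 s, during which the arm holds its last target. There are 200 camera calls.

## Working session

There is one attempt and no reset: what is moved stays moved. The work goes in short steps, each a Python script; the robot and the scene stay as the last script left them, time stands still between calls to the robot, and variables do not carry over. Pictures are saved under pics/ and viewed, at most 10 in all, crops included, and the job is handed in when it is done.

```bash
ls; mkdir -p pics; python3 - <<'E'
from bench import bot, solve_ik, imaging
import cv2
for n in("top","side"):
    im=imaging.capture(n); cv2.imwrite(f"pics/{n}0.png",cv2.resize(im,(800,600),interpolation=cv2.INTER_CUBIC))
    print(n,imaging.camera_model(n))
s=bot.get_state();print(s['t'],s['orientation'],s['tcp_pos'])
E
```

```text
pics
top {'K': array([[467.78206528,   0.        , 285.72834455],
       [  0.        , 467.78206528, 213.37430167],
       [  0.        ,   0.        ,   1.        ]]), 'position': array([ 378.55045768,   55.67011853, 1417.43603103]), 'rotation': array([ 0.15513897, -0.00369182, -1.55543861])}
side {'K': array([[492.35874612,   0.        , 284.82579433],
       [  0.        , 492.35874612, 214.16514994],
       [  0.        ,   0.        ,   1.        ]]), 'position': array([ -13.71150827, 1077.63811274,  633.65961076]), 'rotation': array([ 1.18124136, -0.01333013, -2.62849904])}
0.1 [-3.14006623e+00 -1.90714100e-04  4.25824881e-01] [ 227.035019   -500.38356354  230.58310948]
```

View pics/top0.png

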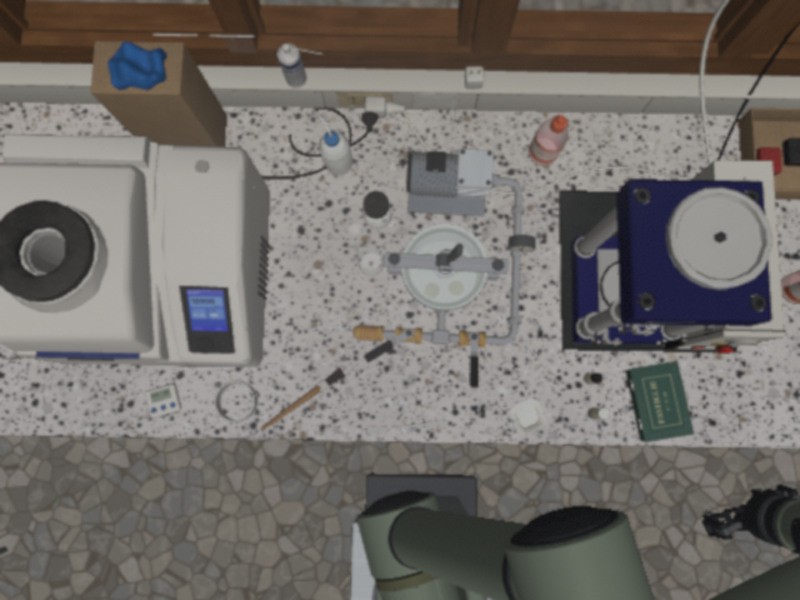

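View pics/side0.png

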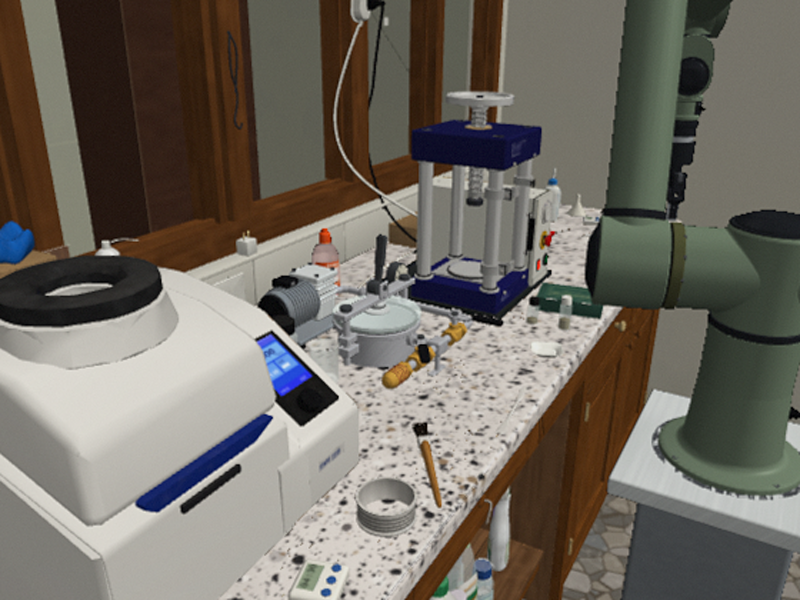

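Top view: chamber at about (445,265), silencer at (368,333), vent lever sleeve at (379,350), about 30° off the pipe, pump sleeve at (474,370), pointing to the front. Enlarging next.

```bash
python3 - <<'E'
import cv2
im=cv2.imread("pics/top0.png")
from bench import imaging
a=imaging.capture("top")[155:285,235:375]; cv2.imwrite("pics/topc.png",cv2.resize(a,None,fx=4.5,fy=4.5,interpolation=cv2.INTER_CUBIC))
E
cat > h.py <<'E'
import numpy as np
from scipy.spatial.transform import Rotation as Ro
from bench import bot, solve_ik, imaging
def ray(n,u,v):
    c=imaging.camera_model(n);K=c["K"]
    d=np.array([(u-K[0,2])/K[0,0],-(v-K[1,2])/K[1,1],-1.])
    return c["position"],Ro.from_euler('xyz',c["rotation"]).apply(d)
def at(n,u,v,z):
    p,d=ray(n,u,v);return p+d*(z-p[2])/d[2]
def proj(n,P):
    c=imaging.camera_model(n);q=Ro.from_euler('xyz',c["rotation"]).inv().apply(np.atleast_2d(P)-c["position"])
    K=c["K"];return np.c_[K[0,2]-K[0,0]*q[:,0]/q[:,2],K[1,2]+K[1,1]*q[:,1]/q[:,2]]
E
```

```text
(no output)
```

View pics/topc.png

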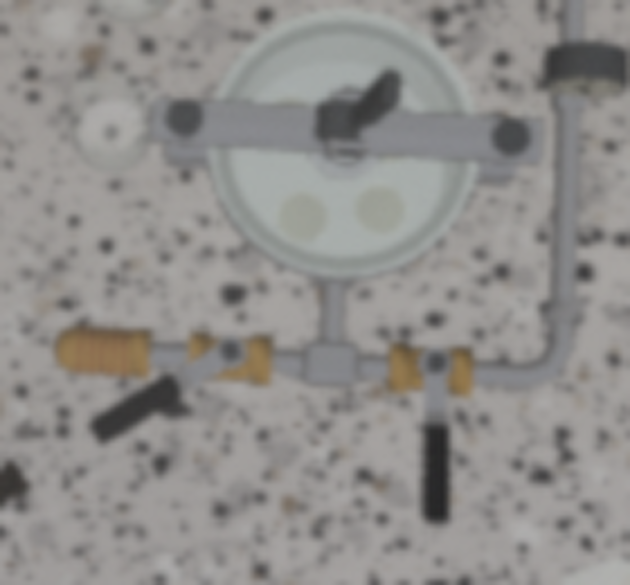

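```bash
python3 - <<'E'
from h import *
from scipy.optimize import least_squares
pts=[((150,118),(0,124,130)),((545,140),(0,-124,130)),((103,352),(-140,153,55)),((231,350),(-140,65,106)),((436,360),(-140,-65,106)),((436,521),(-241,-65,99.5))]
W=np.array([at("top",235+u/4.5,155+v/4.5,P[2])[:2] for (u,v),P in pts]);L=np.array([P[:2] for _,P in pts])
def f(p):
    c,s=np.cos(p[2]),np.sin(p[2]);return (L@np.array([[c,s],[-s,c]])+p[:2]-W).ravel()
r=least_squares(f,[600,0,0]);print(r.x,r.fun.reshape(-1,2).round(1))
x,y,a=r.x
for nm,(u,v) in dict(tip=(97,432),base=(178,388)).items():
    p=at("top",235+u/4.5,155+v/4.5,99.5)[:2]-[x,y];p=np.array([[np.cos(a),np.sin(a)],[-np.sin(a),np.cos(a)]])@p
    print(nm,p,p-[-140,65],np.arctan2(p[1]-65,-(p[0]+140)))
for nm,(u,v),z in [("beaker",(371/1.4286,261/1.4286),75),("sieve",(237/1.4286,401/1.4286),36),("vb",(600/1.4286,413/1.4286),76),("va",(596/1.4286,378/1.4286),62)]: print(nm,at("top",u,v,z))
# side check
c,s=np.cos(a),np.sin(a)
for P in [(0,124,130),(-140,153,55),(-16*0,-17,246)]:
    print(P,proj("side",[c*P[0]-s*P[1]+x,s*P[0]+c*P[1]+y,P[2]])*1.4286)
E
```

```text
[ 6.66238178e+02 -1.95157973e+01 -3.32127949e-02] [[-0.4  0. ]
 [ 1.4 -0.7]
 [-0.2  3.5]
 [ 0.1 -1.3]
 [ 0.1 -2.8]
 [-1.   1.2]]
tip [-195.04753646  147.5733723 ] [-55.04753646  82.5733723 ] 0.982805280142071
base [-164.99872097   98.39938321] [-24.99872097  33.39938321] 0.9282696755584294
beaker [678.43535094 131.71598302  75.        ]
sieve [390.10050389 400.76498026  36.        ]
vb [ 377.30070892 -329.82861519   76.        ]
va [ 447.01124075 -327.78933377   62.        ]
(0, 124, 130) [[338.54106134 314.10052979]]
(-140, 153, 55) [[394.60601197 376.37313307]]
(0, -17, 246) [[380.83465866 234.61998966]]
```

```bash
cat >> h.py <<'E'
import cv2
X,Y,A=666.2,-19.5,-0.0332
def w(x,y,z): c,s=np.cos(A),np.sin(A); return [X+c*x-s*y,Y+s*x+c*y,z]
def dn(yaw): return [np.pi,0,yaw+A]
def st(): s=bot.get_state();print(round(s['t'],2),s['tcp_pos'].round(1),s['contact_force'].round(1))
def snap(n,f,c=None):
    i=imaging.capture(n)
    if c: i=i[c[1]:c[3],c[0]:c[2]]
    k=min(800/i.shape[1],600/i.shape[0]);cv2.imwrite("pics/"+f,cv2.resize(i,None,fx=k,fy=k,interpolation=cv2.INTER_CUBIC))
E
python3 - <<'E'
from h import *
bot.grip(0.0,40)
bot.move_ptp([400,-40,330],dn(np.pi/2)); st()
bot.movel(w(0,-65,300)); st()
def P(ph,r=75,gap=0):
    y=r*np.sin(ph)-(6+gap)*np.cos(ph)-11; z=148+r*np.cos(ph)+(6+gap)*np.sin(ph); return w(0,y,z)
bot.movel(w(0,-65,222),max_speed=120)
for d in (0,20,40,60,75,88):
    hit=bot.movel(P(np.radians(d)),max_speed=70,threshold=30); st()
    if hit: print("HIT",d);break
snap("side","cam.png",(180,130,380,290))
E
```

```text
2.74 [400.2 -40.6 329.8] [1.8 0.  0.3]
4.69 [663.8 -84.4 300.3] [-1.1 -0.7  0.2]
6.33 [665.7 -36.6 223.1] [ 0.7 -1.6  2.2]
6.85 [666.6 -10.2 220.3] [ 1.6 -4.7  0.1]
7.38 [667.6  13.1 209.6] [ 1.3 -3.4  1.6]
7.9 [667.3  32.2 190.4] [0.2 0.2 3.2]
8.33 [667.5  40.7 172.1] [-0.8 -0.6 -0.6]
8.72 [668.6  44.4 156.5] [0.4 0.8 3.4]
```

View pics/cam.png

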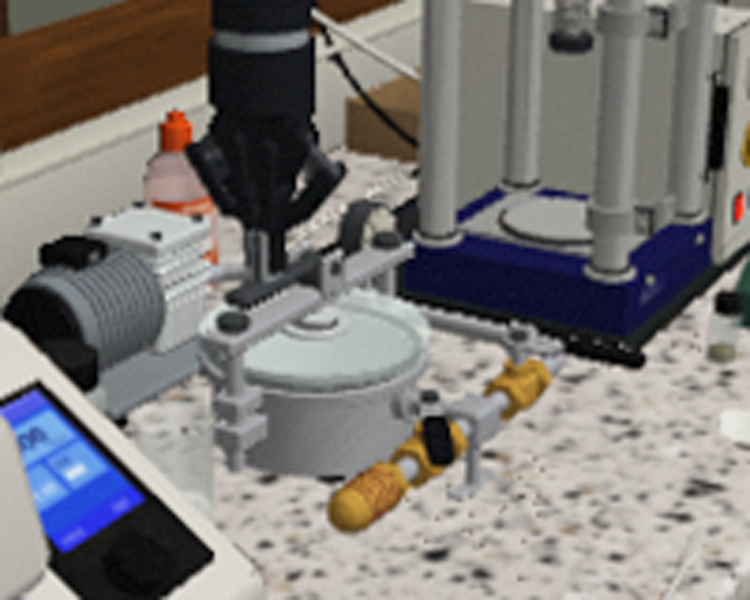

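The cam lever lies level along the bridge (230–340, 265–300), so it is clamped. Next comes the vent valve.

```bash
python3 - <<'E'
from h import *
p=bot.get_state()['tcp_pos']
print(bot.movel([p[0],p[1],p[2]-6],max_speed=30,threshold=15)); st()
bot.movel([p[0],p[1],260])
Z=86
def V(t,off,z=Z,r=74):
    return w(-140-r*np.cos(t)+off*np.sin(t),65+r*np.sin(t)+off*np.cos(t),z)
t0=1.0
bot.move_ptp(V(t0,34,200),dn(np.pi/2-t0)); st()
print(bot.movel(V(t0,34),max_speed=100,threshold=15)); st()
for t in (0.9,.7,.5,.3,.15,.05,0,-.04,-.08):
    hit=bot.movel(V(t,20),rot=dn(np.pi/2-t),max_speed=60,threshold=18); st()
    if hit: print("HIT",t);break
snap("top","vent.png",(220,140,400,275))
E
```

```text
True
8.98 [668.8  44.4 156.4] [-2.1  0.   8.8]
10.89 [520.2 130.9 199.9] [-0.1  0.8  0.6]
False
12.18 [520.3 131.1  86.6] [ 0.5 -0.1 -0.4]
12.69 [500.6 121.4  86.4] [0.1 0.2 1.3]
13.1 [487.2 114.6  86.2] [0.3 0.8 0.3]
13.51 [475. 105.  86.] [ 0.5 -0.1  0.9]
13.92 [465.   93.2  86. ] [0.5 0.  0.5]
14.26 [459.2  83.3  85.9] [ 0.5  0.2 -1.5]
14.53 [456.2  76.3  85.9] [-0.6  0.7  0.4]
14.78 [455.4  74.3  86. ] [ 0.9  6.2 -1.9]
15.03 [454.9  74.2  86.1] [ 2.7 15.1 -1.3]
15.28 [454.4  74.   86.1] [ 3.2 24.3 -2.1]
```

View pics/vent.png

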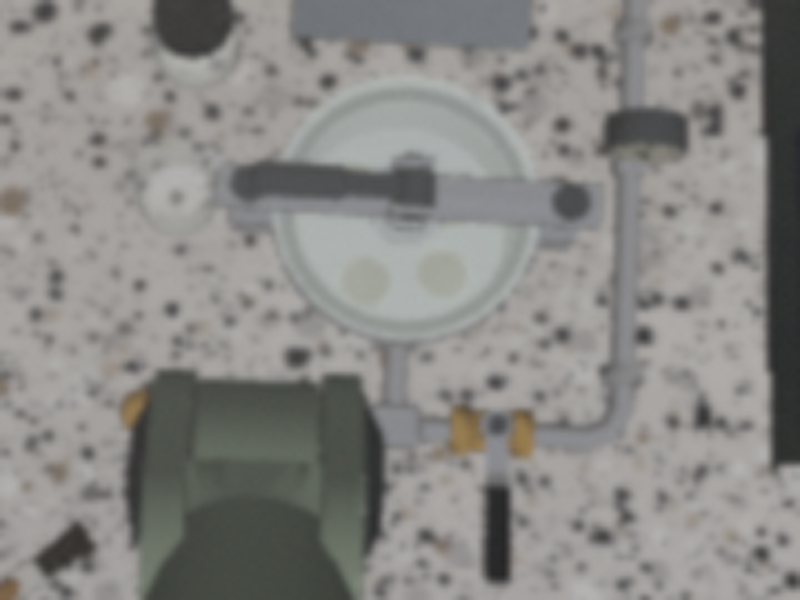

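The cam lever is level on its stop. The vent lever is under the arm, and the force rose to 24 N right at the predicted shut angle. I'll back off and check before opening the pump valve.

```bash
python3 - <<'E'
from h import *
p=bot.get_state()['tcp_pos']
bot.movel([p[0]+1,p[1]+15,p[2]],max_speed=60)
bot.movel([p[0]+1,p[1]+15,200],max_speed=150)
bot.move_ptp([400,-40,330],dn(np.pi/2)); st()
i=imaging.capture("top")[140:290,220:400];cv2.imwrite("pics/chk.png",cv2.resize(i,None,fx=4,fy=4,interpolation=cv2.INTER_CUBIC))
snap("side","chks.png",(220,170,360,280))
E
```

```text
17.56 [399.9 -39.6 328.8] [-0.5  0.4 -0.2]
```

View pics/chks.png

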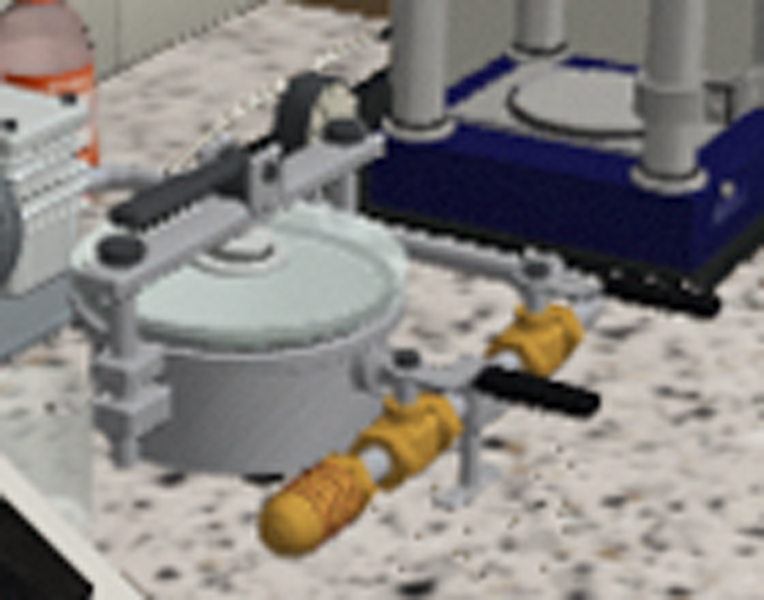

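The vent lever (480,378)→(598,405) now lies parallel to the shut pump lever, across the pipe. The cam lever is still down. I'll check the tip by projection, then open the pump valve.

```bash
python3 - <<'E'
from h import *
k=600/110
for t in (0,.1,.2):
    print(t,(proj("side",w(-140-101*np.cos(t),65+101*np.sin(t),99.5))-[220,170])*k)
print('pump',(proj("side",w(-241,-65,99.5))-[220,170])*k)
def V(t,off,z=86,r=74):
    return w(-140-r*np.cos(t)+off*np.sin(t),-65-r*np.sin(t)+off*np.cos(t),z)
def Q(t,o): # pushing side: behind the motion (sin t,-cos t)
    return w(-140-74*np.cos(t)-o*np.sin(t),-65-74*np.sin(t)+o*np.cos(t),86)
bot.move_ptp(Q(0,36)[:2]+[200],dn(np.pi/2)); st()
print(bot.movel(Q(0,36),max_speed=100,threshold=15)); st()
for t in (0,.2,.4,.6,.8,1.,1.2,1.4,1.5,1.57,1.61,1.65):
    hit=bot.movel(Q(t,20),rot=dn(np.pi/2+t),max_speed=60,threshold=18); st()
    if hit: print("HIT",t);break
E
```

```text
0 [[596.59089493 403.5207748 ]]
0.1 [[585.66957796 411.37482309]]
0.2 [[572.72544086 418.71479497]]
pump [[713.91260048 307.58207057]]
18.27 [451.1 -40.8 199.9] [-0.3 -0.2  1.4]
False
19.57 [451.9 -41.5  86.6] [-0.3 -0.3 -0. ]
19.98 [450.9 -58.   86.1] [-0.  -0.1 -1.3]
20.39 [447.8 -72.4  86. ] [ 0.3 -0.5  0.9]
20.8 [447.7 -87.7  85.9] [-0.6  0.3 -0.9]
21.21 [ 450.9 -102.7   86. ] [-0.1  0.1 -0.4]
21.62 [ 456.9 -116.7   86. ] [0.2 1.1 0.3]
22.02 [ 465.6 -129.4   86. ] [-0.1 -0.5 -1.1]
22.43 [ 476.7 -140.    86.1] [-0.1 -0.5  0.6]
22.84 [ 489.6 -148.2   86.1] [-0.2  0.2 -0.4]
23.12 [ 496.5 -151.3   86. ] [-0.5  0.7 -0.7]
23.37 [ 501.5 -153.    86. ] [-1.6  0.4 -1. ]
23.62 [ 501.8 -153.6   85.6] [-7.3 -0.4  4.6]
23.87 [ 501.9 -154.2   85.3] [-14.8  -0.4   9.7]
```

```bash
python3 - <<'E'
from h import *
p=bot.get_state()['tcp_pos']
bot.movel([p[0]-18,p[1],p[2]],max_speed=60)
bot.movel([p[0]-18,p[1],220],max_speed=150)
bot.move_ptp([350,-40,330],dn(np.pi/2)); st()
k=800/180
print('pump tips',[((proj("top",w(-140-101*np.cos(t),-65-101*np.sin(t),99.5))-[220,140])*k).round() for t in (1.571,1.47)])
snap("top","fin.png",(220,140,400,275)); snap("side","fins.png")
E
```

```text
27.02 [350.1 -40.1 329.7] [-0.5 -0.  -0.3]
pump tips [array([[659., 431.]]), array([[658., 447.]])]
```

View pics/fin.png

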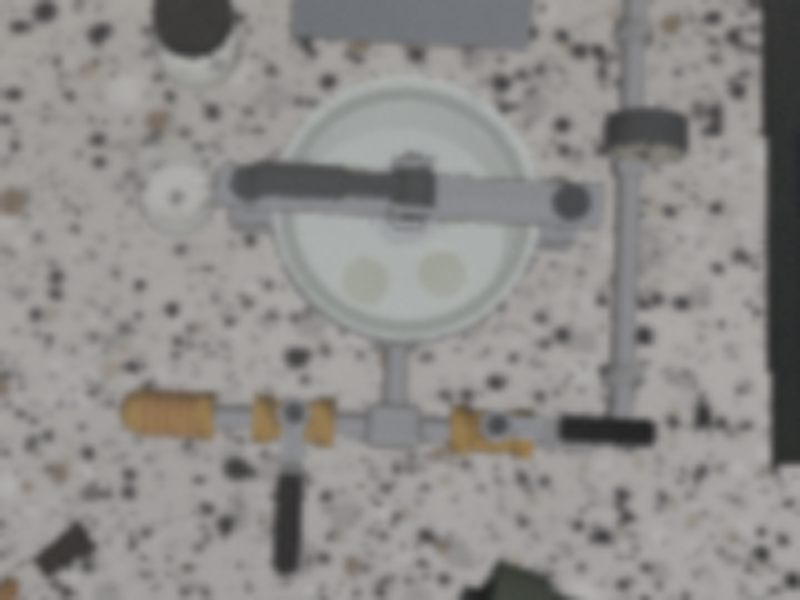

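View pics/fins.png

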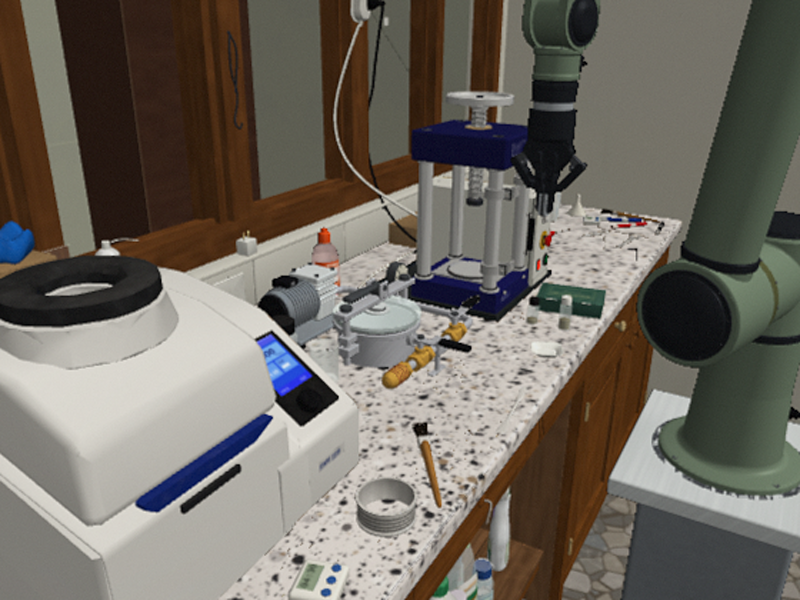

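```bash
python3 - <<'E'
from h import *
for t in (0,.03,.06): print(t,[((proj("top",w(-140-r*np.cos(t),65+r*np.sin(t),99.5))-[220,140])*800/180).round(1) for r in (0,101)])
# sleeve centroid from image
i=imaging.capture("top")[140:275,220:400].max(2)[105:132,50:80]; print(np.argwhere(i<60).shape)
m=np.argwhere(i<70); m=m[m[:,1]<22]
vx,vy,_,_=cv2.fitLine(m[:,::-1].astype(np.float32),2,0,.01,.01).ravel();print(vx/vy,m.mean(0))
E
```

```text
0 [array([[296.8, 413.4]]), array([[289.1, 572.7]])]
0.03 [array([[296.8, 413.4]]), array([[284.3, 572.4]])]
0.06 [array([[296.8, 413.4]]), array([[279.5, 571.9]])]
(72, 2)
0.04981563 [12.33684211 13.97894737]
```

```bash
python3 -c "
from bench import bot
print(bot.sign_off())"
```

```text
the job is handed in; nothing more can be done
None
```

The job is handed in at about 27 s of the 67 s allowed: the lid is clamped and the vent valve fully shut, then the pump valve was turned fully open. The final pictures and contact forces agree with this, and the beaker, vials and sieve look undisturbed.

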